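Open the tub and put away the fallen carton

TASK

Take the lid off the wide low tub and lay it gently, knob up, on the round cork mat so that it does not hang over the edge. Then take the carton that has fallen over off the revolving stand and lower it into the open tub, leaving the other goods upright on the stand and everything else on the counter where it is.

Things in the scene. Friction and masses are not known exactly. Their poses are not given: they have to be found in the camera images.
- tub: The wide low tub: round open steel container, fixed to the counter, outer diameter 150 mm, wall 5 mm, rim 80 mm high, inner floor 5 mm high. Origin: centre of its underside, z up.
- lid: The tub's loose round aluminium lid, 154 mm in diameter, 0.2 to 0.35 kg; a plug under it, 132 mm wide, 6 mm deep, sits loosely in the tub's mouth. Round black knob, 34 mm wide, 30 to 60 mm above the origin. Origin: centre of the plug's underside (74 mm above the counter when the lid is on the tub), z up through the knob.
- lid_knob (a point): Centre of the knob of the tub's lid, 45 mm above the lid's origin.
- mat: Round cork mat, 200 mm in diameter, 4 mm thick, fixed flat on the counter. Origin: centre of its underside.
- tall_canister: The tall narrow canister, not to be opened: steel, fixed, outer diameter 100 mm, rim 150 mm high (204 mm to the top of its lid's knob). Origin: centre of its underside.
- tall_lid: The tall canister's loose lid, 104 mm in diameter, same knob, to be left alone. Origin: centre of its plug's underside.
- turntable: Base of the revolving stand, fixed. Its light wooden round platter, 240 mm in diameter, top 35 mm above the counter, spins freely about the base's vertical axis. Origin: centre of the base's underside.
- fallen_carton: The carton that has fallen over on the platter, lying on its broad side: 22 mm (own x, vertical as it lies) by 56 mm (own y) by 88 mm (own z, lying level), so it can be gripped across its 56 mm. Origin: centre of the 22x56 mm bottom end face, 11 mm above the platter.
- fallen_carton_center (a point): Centre of the fallen carton, 44 mm along its own z from its origin.
- upright_carton: Carton of the same size standing upright on the platter, 88 mm tall, 22 mm (x) by 56 mm (y). Origin: centre of its underside.
- dropper_1: Dropper bottle standing on the platter, 34 mm in diameter, 102 mm tall. Origin: centre of its underside.
- dropper_2: Second dropper bottle standing on the platter, 33 mm in diameter, 102 mm tall. Origin: centre of its underside.
- drink_can: Slim drink can standing loose close behind the tub, 53 mm in diameter, 134 mm tall. Origin: centre of its underside.
- rollon: Roll-on bottle standing loose close behind the mat, 42 mm in diameter, 106 mm tall. Origin: centre of its underside.
- calculator: Desk calculator lying loose behind the tall canister, 118 mm (x) by 76 mm (y) by 14 mm. Origin: centre of its underside.
Mind the look-alikes: they are no part of the job. What is shaped like the dropper_1 but blue is not meant.

How it is judged:
On the way, in this order (a step that is already met when the one before it is completed fails the run):
1. the tub's lid lies knob up and released on the cork mat, not hanging over its edge (horizontal distance between lid and mat below 0.025 m and height (world z) of lid below 0.01 m and angle between lid's own z axis and vertical below 0.08 rad and contact force between the fingers and lid below 0.05 N), for 0.2 s.
2. the fallen carton lies released in the tub (horizontal distance between fallen_carton_center and tub below 0.06 m and height (world z) of fallen_carton_center below 0.065 m and contact force between the fingers and fallen_carton below 0.05 N), for 0.2 s.
At the end, for the whole second after the job is handed in: The tub's lid lies level, knob up, released on the mat, centres within 25 mm; the fallen carton is at rest in the tub (its centre within 60 mm of the tub's axis, below 65 mm); the other goods stand upright on the platter; can, roll-on, calculator and tall lid are within 30 mm of their starts (all of step 1 and all of step 2 and linear speed of each of lid, fallen_carton below 0.03 m/s and angle between each of upright_carton, dropper_1, dropper_2's own z axis and vertical below 0.3 rad and horizontal distance between each of upright_carton, dropper_1, dropper_2 and turntable below 0.125 m and distance of each of drink_can, rollon, calculator, tall_lid from where it was at the start of the episode below 0.03 m); the robot touches nothing.
It fails at once if the lid is dropped (falls freely faster than 0.5 m/s, more than about 13 mm) (linear speed of lid above 0.5 m/s and contact force between the fingers and lid below 0.02 N).
It fails at once if the carton is dropped from above the tub's rim (falls freely faster than 1.2 m/s) (linear speed of fallen_carton above 1.2 m/s and contact force between the fingers and fallen_carton below 0.02 N).
It fails at once if a standing item on the revolving stand is knocked over or off (angle between any of upright_carton, dropper_1, dropper_2's own z axis and vertical above 0.6 rad or horizontal distance between any of upright_carton, dropper_1, dropper_2 and turntable above 0.14 m).
It fails at once if can, roll-on, calculator or the tall canister's lid is moved more than 30 mm or knocked over (distance of any of drink_can, rollon, calculator, tall_lid from where it was at the start of the episode above 0.03 m or angle between any of drink_can, rollon, calculator, tall_lid's own z axis and vertical above 0.5 rad).
It also fails if it takes over 72 s, if anything falls off the work surface, if the arm or the gripper's body presses on something with over 40 N, if the wrist force passes 120 N, or if a joint passes its speed limit or range.

ROBOT

A 6-joint arm with a two-finger parallel gripper is mounted at the origin on a cart in front of the work surface, level with it; the furniture and walls round the work are solid. World frame = base frame: x ahead of the robot, y to its left, z up, the work surface at z = 0. Lengths are in m, angles in rad, forces in N, time in s.
With the tool pointing down it reaches from about 0.35 to 0.775 m from the base axis. Payload 7.3 kg.
Tool frame: the origin (TCP) lies at the very end of the fingers, on their centre line; the grasp point (between the pads) lies 19 mm behind it; z points along the fingers, y is the line along which they close (so a half turn about z gives the same grasp; the last joint's range is limited). The gripper opens to 92 mm and grips with 3 to 60 N. Pads are 19 mm wide; open, the fingers measure 130 mm over their backs; the gripper's body (75 mm by 190 mm) begins 47 mm behind the grasp point.
Start: joints at [-1.418, 0.342, 1.524, -0, 1.275, -0.146], TCP at [0.155, -0.502, 0.197] pointing down, gripper open.
Joint ranges: [-2.53, 2.53], [-0.77, 2.02], [0.04, 2.7], [-1, 4.14], [0.28, 2.66], [-3.11, 3.11]. Speed limits (rad/s): [2.57, 2.57, 3.14, 3.14, 3.14, 3.14].

INTERFACE

Orientations are given as [roll, pitch, yaw] about the fixed x, y, z axes, in that order (R = Rz(yaw) Ry(pitch) Rx(roll)).
In Python, from cell import telemetry, eyes, job gives the robot as it stands.
- The arm moves only by the tool apply_moves, never from a script. Its arguments are lists of equal length, an entry for each row: "delta_pos": the shift along the world's x, y, z each as a share of 0.4 m, from -1 to 1, a list of three; "dr": the turn, a rotation vector about the world's x, y, z each as a share of 0.5 rad, from -1 to 1, a list of three; "jaw": the opening, from 0 (shut) to 1 (fully open). A call has 1 to 8 rows; each row is the pose to reach, as a shift and turn from the pose commanded when the call began; what a row does not reach only later rows make up. A row lasts 1/12 s, in which the tool goes at most 41.7 mm and 7.16 degrees, less where a joint would pass 70% of its speed; a pose out of reach is approached as far as the arm can. A call with a number of a shift or a turn outside -1 to 1 is refused whole. A call with a gripper value outside its range is refused whole. The fingers move at their own pace and stop on an object; "force" is the grip in N (left out, the last holds). Time passes only in rows, so rows that repeat a pose let the fingers close. It gives the time, the measured TCP pose, the force, the opening and the grip force at its end, in the units of the state.
- telemetry.observe(): the state, without advancing time (a new reading comes with each control period).
- eyes.read_camera(name): name is "side" or "top"; returns the picture (480x640x3 uint8, red, green, blue); there is no depth.
- eyes.camera_model(name): a dict with "vertical_fov" (degrees; the focal length in pixels is half the picture's height over the tangent of half this angle, whatever the lens; pixels are square), "cx", "cy" (the principal point, pixels), "rvec" (rotation vector, rad) and "tvec" (3), from world to camera coordinates, as OpenCV has them. Camera axes: x right, y down, z forward; pixel columns grow to the right and rows downward; lengths in m; the calibration is good to about 2 mm. A picture is of the moment at which its call begins. camera_model takes no time and is no camera call.
- job.hand_in(): hands the job in; it is judged then, once.
The state is a dict: "time": time; "qpos": joint angles; "qvel": joint speeds; "joint_efforts": joint torques, N m; "tool_pos": TCP position; "tool_rot": TCP orientation; "contact_force": force on the tool from outside, world axes, zero at the start; "torque": the same for the moment, N m; "opening": finger opening in m; "grip_force": force on a finger pad.
Only numpy, scipy, OpenCV 4.12 (cv2) and the standard library are available. Lean on these libraries where they do the work, as an engineer would, in place of code of your own. Each camera call takes 0.05 s, during which the arm holds its last target. There are 200 camera calls.

## Working session

There is one attempt and no reset: what is moved stays moved. The work goes in short steps, Python scripts to look and compute and a tool call to move; the robot and the scene stay as the last step left them, time stands still between calls to the robot, and variables do not carry over. Pictures are saved under pics/ and viewed, at most 10 in all, crops included, and the job is handed in when it is done.

Besides the shell and the picture viewer there is one more tool, called after ">>>" as name(argument=value, ...) on one line, values as JSON. apply_moves: Moves the arm, as the interface text tells. Its arguments: {"type":"object","properties":{"delta_pos":{"type":"array"},"dr":{"type":"array"},"jaw":{"type":"array"},"force":{"type":"number"}},"required":["delta_pos","dr","jaw"]}

```bash
mkdir -p pics; ls
python3 - <<'E'
from cell import telemetry, eyes
import cv2
for n in("top","side"):
    cv2.imwrite(f"pics/{n}0.png",eyes.read_camera(n)[:,:,::-1]); print(eyes.camera_model(n))
s=telemetry.observe();print(s["time"],s["tool_pos"],s["tool_rot"],s["opening"])
E
```

```text
pics
{'vertical_fov': 50.2137965275846, 'cx': 324.31450254245465, 'cy': 248.9359392508032, 'rvec': array([ 2.21189856, -2.15248984,  0.07132395]), 'tvec': array([0.00532349, 0.55145638, 1.6816028 ])}
{'vertical_fov': 51.43170849712262, 'cx': 317.8346346634628, 'cy': 245.7692248682549, 'rvec': array([ 2.31570654, -0.09887597,  0.07031479]), 'tvec': array([-0.54001454,  0.09959292,  1.34378921])}
0.1 [ 0.15450798 -0.50135661  0.1968424 ] [-3.14031500e+00 -1.94567870e-04  2.98797131e-01] 0.09177330919803646
```

View pics/top0.png

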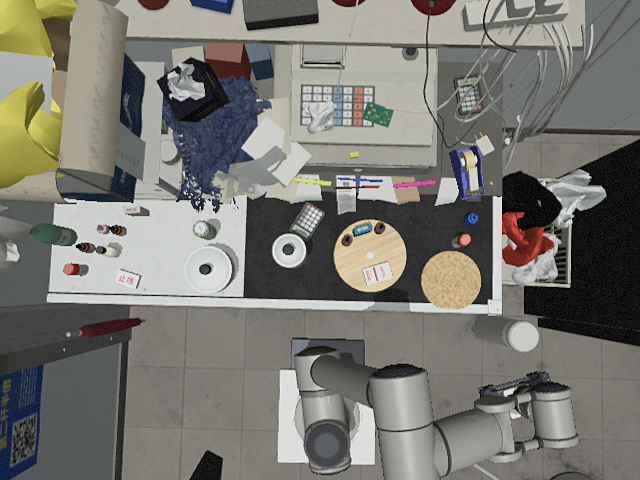

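View pics/side0.png

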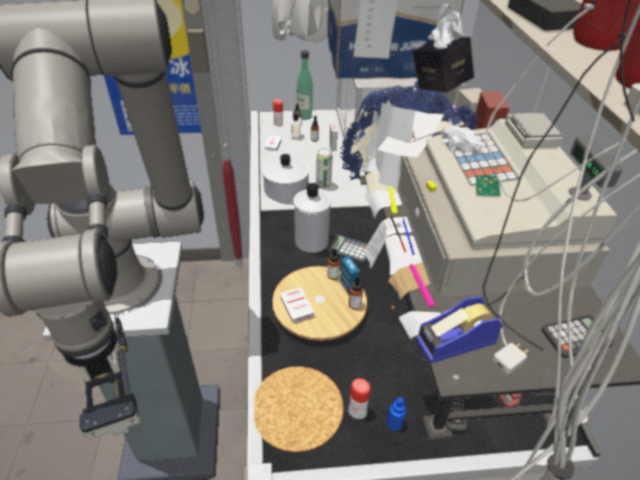

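The top view shows the tub lid's knob at (205,269), the mat at (451,279), the platter at (370,255) and the fallen white carton at (377,273). In the side view the knob is at (285,159), the carton at (296,303) and the mat at (298,407). Next I'll measure each by colour blob in both views.

```bash
cat > h.py <<'E'
import numpy as np, cv2
from cell import telemetry, eyes
def cam(n):
    m=eyes.camera_model(n); f=240/np.tan(np.radians(m["vertical_fov"]/2))
    K=np.array([[f,0,m["cx"]],[0,f,m["cy"]],[0,0,1.]]); R=cv2.Rodrigues(m["rvec"])[0]
    return K,R,np.array(m["tvec"])
C={n:cam(n) for n in("top","side")}
def plane(n,p,z):
    K,R,t=C[n]; c=-R.T@t; d=R.T@np.linalg.inv(K)@np.array([p[0],p[1],1.])
    return c+d*(z-c[2])/d[2]
def tri(pt,ps):
    P=[C[n][0]@np.c_[C[n][1],C[n][2]] for n in("top","side")]
    X=cv2.triangulatePoints(P[0],P[1],np.array(pt,float).reshape(2,1),np.array(ps,float).reshape(2,1)).ravel()
    return X[:3]/X[3]
def proj(n,X):
    K,R,t=C[n]; return cv2.projectPoints(np.array(X,float).reshape(-1,3),cv2.Rodrigues(R)[0],t,K,None)[0][:,0]
def blob(mask,roi):
    x0,y0,x1,y1=roi; m=np.zeros(mask.shape,np.uint8); m[y0:y1,x0:x1]=mask[y0:y1,x0:x1]*255
    m=cv2.morphologyEx(m,cv2.MORPH_CLOSE,np.ones((3,3),np.uint8))
    c=max(cv2.findContours(m,cv2.RETR_EXTERNAL,cv2.CHAIN_APPROX_NONE)[0],key=cv2.contourArea)
    M=cv2.moments(c); return np.array([M["m10"]/M["m00"],M["m01"]/M["m00"]]),c
E
python3 - <<'E'
from h import *
I={n:cv2.cvtColor(cv2.imread(f"pics/{n}0.png"),cv2.COLOR_BGR2HSV).astype(int) for n in C}
dark={n:I[n][:,:,2]<70 for n in C}; tan={n:(I[n][:,:,1]>60)&(I[n][:,:,0]<30)&(I[n][:,:,2]>90) for n in C}
white={n:(I[n][:,:,1]<60)&(I[n][:,:,2]>150) for n in C}
def both(nm,m,rt,rs):
    a,ca=blob(m["top"],rt);b,cb=blob(m["side"],rs)
    print(nm,a.round(1),b.round(1),cv2.contourArea(ca),cv2.contourArea(cb),tri(a,b).round(4)); return a,b,ca,cb
both("knob",dark,(190,255,222,285),(275,150,296,168))
m=both("mat",tan,(415,245,485,312),(248,360,350,455))
for n,i in(("top",2),("side",3)): 
    e=cv2.fitEllipse(cv2.convexHull(m[i])); print("mat",n,plane(n,e[0],.004).round(4),e[1])
p=both("platter",tan,(328,215,412,298),(268,262,372,344))
for n,i in(("top",2),("side",3)): 
    e=cv2.fitEllipse(cv2.convexHull(p[i])); print("plat",n,plane(n,e[0],.035).round(4),e[1])
f=both("carton",white,(360,258,395,290),(280,285,316,322))
for n,i in(("top",2),("side",3)):
    q=cv2.boxPoints(cv2.minAreaRect(f[i])); print(n,[plane(n,x,.057)[:2].round(3).tolist() for x in q])
A=cv2.imread("pics/top0.png")[205:305,170:430]; B=cv2.imread("pics/side0.png")[140:345,250:390]
A=cv2.resize(A,None,fx=3,fy=3,interpolation=cv2.INTER_CUBIC)
cv2.imwrite("pics/a.png",A); cv2.imwrite("pics/b.png",cv2.resize(B,None,fx=2.9,fy=2.9,interpolation=cv2.INTER_CUBIC))
E
```

```text
knob [205.  268.9] [285.  159.7] 74.0 50.0 [0.4717 0.3908 0.1173]
mat [450.6 279.7] [297.7 408.5] 2723.0 6145.0 [ 0.4605 -0.4057 -0.0057]
mat top [ 0.4601 -0.4035  0.004 ] (59.001956939697266, 60.8296012878418)
mat side [ 0.4592 -0.4109  0.004 ] (86.9668960571289, 92.28072357177734)
platter [369.6 255.3] [317.1 303.9] 4113.5 5174.0 [ 0.5312 -0.1305  0.0173]
plat top [ 0.533  -0.1292  0.035 ] (72.87844848632812, 73.48278045654297)
plat side [ 0.5341 -0.1371  0.035 ] (77.70787048339844, 96.56075286865234)
carton [376.8 273.8] [296.4 303.1] 493.0 682.5 [ 0.4732 -0.1524  0.0506]
top [[0.495, -0.096], [0.518, -0.195], [0.447, -0.211], [0.425, -0.112]]
side [[0.43, -0.123], [0.486, -0.09], [0.517, -0.195], [0.463, -0.224]]
```

View pics/a.png

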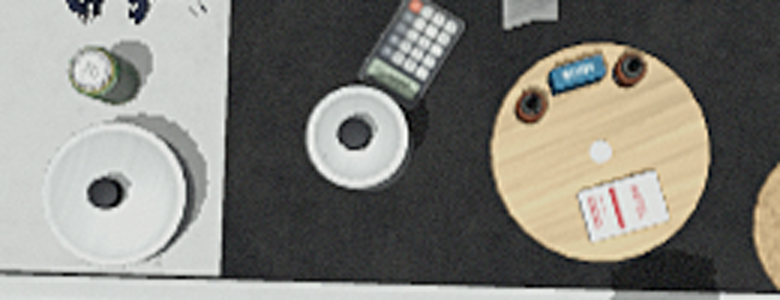

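View pics/b.png

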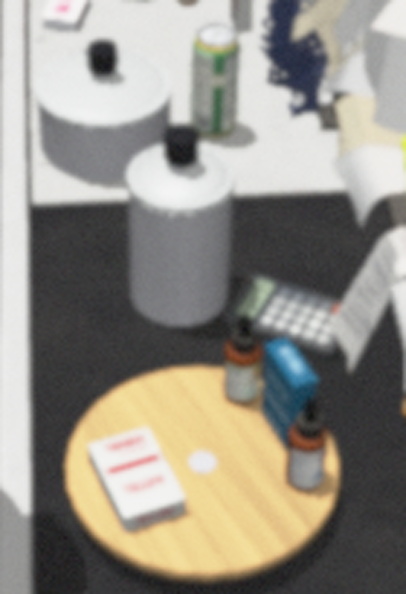

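The crops give the carton's top corners in the top view as (363,268), (388,262), (393,280) and (367,286). The platter's centre dot is at (370,256) in the top view and (320,299) in the side view. The droppers and the blue carton stand at the back of the platter. Now I'll work out clearances.

Run:
```python
from h import *
T=lambda x,y:np.array([(x+.5)/3-.5+170,(y+.5)/3-.5+205]); S=lambda x,y:np.array([(x+.5)/2.9-.5+250,(y+.5)/2.9-.5+140])
print("dot",tri(T(600,152),S(203,462)).round(3), plane("top",T(600,152),.035).round(3),plane("side",S(203,462),.035).round(3))
cs=[tri(a,b) for a,b in((T(580,190),S(92,442)),(T(655,170),S(160,430) if 0 else S(89,441)))][:0]
q=[plane("top",T(*p),.057) for p in((580,190),(655,170),(668,225),(592,244))]; q=np.array(q)
print("carton top",q.round(3).tolist(),q.mean(0).round(4)); d=(q[1]+q[2]-q[0]-q[3])[:2]; print("long ang",np.arctan2(d[1],d[0]), [np.linalg.norm(q[i]-q[i-1]).round(3) for i in range(4)])
q=np.array([plane("side",S(*p),.057) for p in((89,442),(145,427),(186,500),(126,523))]);print("side carton",q.round(3).tolist(),q.mean(0).round(4))
d=(q[2]+q[3]-q[0]-q[1])[:2]; print(np.arctan2(d[1],d[0]))
for n,a,b in(("dr left",(531,101),(243,325)),("dr right",(632,66),(313,405))): print(n,tri(T(*a),S(*b)).round(3),plane("top",T(*a),.137).round(3))
for n,a,b in(("tall knob",(355,132),(182,130)),): print(n,tri(T(*a),S(*b)).round(3))
print("upright c",plane("top",T(579,72),.123),"can",plane("top",T(92,72),.134),"rollon",plane("top",(461,240),.1),"blue",plane("top",(473,217),.09))
c,_=None,None
I=cv2.cvtColor(cv2.imread("pics/top0.png"),cv2.COLOR_BGR2HSV).astype(int)
```

```text
dot [ 0.534 -0.129  0.034] [ 0.533 -0.129  0.035] [ 0.534 -0.13   0.035]
carton top [[0.49, -0.107, 0.057], [0.514, -0.187, 0.057], [0.455, -0.202, 0.057], [0.432, -0.121, 0.057]] [ 0.4727 -0.1544  0.057 ]
long ang -1.291294711114308 [np.float64(0.059), np.float64(0.084), np.float64(0.061), np.float64(0.084)]
side carton [[0.435, -0.119, 0.057], [0.485, -0.105, 0.057], [0.514, -0.19, 0.057], [0.462, -0.21, 0.057]] [ 0.4741 -0.1558  0.057 ]
-1.2662567563010705
dr left [ 0.577 -0.049  0.122] [ 0.578 -0.049  0.137]
dr right [ 0.62  -0.153  0.126] [ 0.617 -0.152  0.137]
tall knob [0.536 0.126 0.207]
upright c [ 0.61051459 -0.09851199  0.123     ] can [0.59571717 0.40675414 0.134     ] rollon [ 0.58542278 -0.41177729  0.1       ] blue [ 0.66115514 -0.45201735  0.09      ]
```

>>> apply_moves(delta_pos=[[0.6,0.5,0.35],[0.6,0.5,0.35],[0.6,0.5,0.35],[0.6,0.5,0.35],[0.6,0.5,0.35],[0.6,0.5,0.35],[0.6,0.5,0.35],[0.6,0.5,0.35]], dr=[[0,0,0],[0,0,0],[0,0,0],[0,0,0],[0,0,0],[0,0,0],[0,0,0],[0,0,0]], jaw=[1,1,1,1,1,1,1,1])

```text
time: 0.77
tool_pos: [0.3892, -0.3053, 0.3344]
tool_rot: [-3.141, 0.0, 0.299]
contact_force: [0.9, -0.7, 0.8]
opening: 0.0916
grip_force: 0.0
```

>>> apply_moves(delta_pos=[[0.2,1,0],[0.2,1,0],[0.2,1,0],[0.2,1,0],[0.2,1,0],[0.2,1,0],[0.2,1,0],[0.2,1,0]], dr=[[0,0,0],[0,0,0],[0,0,0],[0,0,0],[0,0,0],[0,0,0],[0,0,0],[0,0,0]], jaw=[1,1,1,1,1,1,1,1])

```text
time: 1.43
tool_pos: [0.4533, 0.0219, 0.3336]
tool_rot: [3.142, 0.0, 0.299]
contact_force: [1.0, 1.4, 0.5]
opening: 0.0918
grip_force: 0.0
```

>>> apply_moves(delta_pos=[[0,0.8,0],[0,0.8,0],[0,0.8,0],[0,0.8,0],[0,0.8,0],[0,0.8,0],[0,0.8,0],[0,0.8,0]], dr=[[0,0,0],[0,0,0],[0,0,0],[0,0,0],[0,0,0],[0,0,0],[0,0,0],[0,0,0]], jaw=[1,1,1,1,1,1,1,1])

```text
time: 2.1
tool_pos: [0.4526, 0.3432, 0.333]
tool_rot: [-3.141, 0.001, 0.301]
contact_force: [0.6, -0.4, 0.8]
opening: 0.0915
grip_force: 0.0
```

>>> apply_moves(delta_pos=[[0.045,0.115,-0.1],[0.045,0.115,-0.2],[0.045,0.115,-0.3],[0.045,0.115,-0.4],[0.045,0.115,-0.45],[0.045,0.115,-0.45],[0.045,0.115,-0.45],[0.045,0.115,-0.45]], dr=[[0,0,0],[0,0,0],[0,0,0],[0,0,0],[0,0,0],[0,0,0],[0,0,0],[0,0,0]], jaw=[1,1,1,1,1,1,1,1])

```text
time: 2.77
tool_pos: [0.4728, 0.3865, 0.156]
tool_rot: [-3.141, -0.003, 0.299]
contact_force: [-0.3, -0.3, 0.7]
opening: 0.0918
grip_force: 0.0
```

>>> apply_moves(delta_pos=[[0,0.01,-0.05],[0,0.01,-0.1],[0,0.01,-0.135],[0,0.01,-0.135],[0,0.01,-0.135],[0,0.01,-0.135],[0,0.01,-0.135],[0,0.01,-0.135]], dr=[[0,0,0],[0,0,0],[0,0,0],[0,0,0],[0,0,0],[0,0,0],[0,0,0],[0,0,0]], jaw=[1,1,1,1,0.3,0,0,0], force=30)

```text
time: 3.43
tool_pos: [0.4724, 0.3903, 0.1015]
tool_rot: [-3.141, -0.003, 0.299]
contact_force: [-0.8, -0.4, -0.5]
opening: 0.0694
grip_force: 0.0
```

>>> apply_moves(delta_pos=[[0,0,0],[0,0,0],[0,0,0],[0,0,0],[0,0,0],[0,0,0]], dr=[[0,0,0],[0,0,0],[0,0,0],[0,0,0],[0,0,0],[0,0,0]], jaw=[0,0,0,0,0,0], force=30)

```text
time: 3.93
tool_pos: [0.4715, 0.3911, 0.1]
tool_rot: [-3.139, -0.001, 0.299]
contact_force: [-0.5, 5.0, -0.3]
opening: 0.0325
grip_force: 30.0
```

>>> apply_moves(delta_pos=[[0,0,0.02],[0,0,0.05],[0,0,0.1],[0,0,0.15],[0,0,0.2],[0,0,0.2],[0,0,0.2],[0,0,0.2]], dr=[[0,0,0],[0,0,0],[0,0,0],[0,0,0],[0,0,0],[0,0,0],[0,0,0],[0,0,0]], jaw=[0,0,0,0,0,0,0,0])

```text
time: 4.6
tool_pos: [0.4709, 0.3892, 0.1782]
tool_rot: [3.141, 0.003, 0.299]
contact_force: [-0.8, -0.3, -3.6]
opening: 0.0324
grip_force: 30.0
```

Run:
```python
from h import *
a=eyes.read_camera("side")[:,:,::-1];b=eyes.read_camera("top")[:,:,::-1]
g=[cv2.resize(x,(400,400),interpolation=cv2.INTER_CUBIC) for x in(a[80:240,220:380],b[190:350,130:290])]
cv2.imwrite("pics/lift.png",np.hstack(g))
```

```text
(no output)
```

View pics/lift.png

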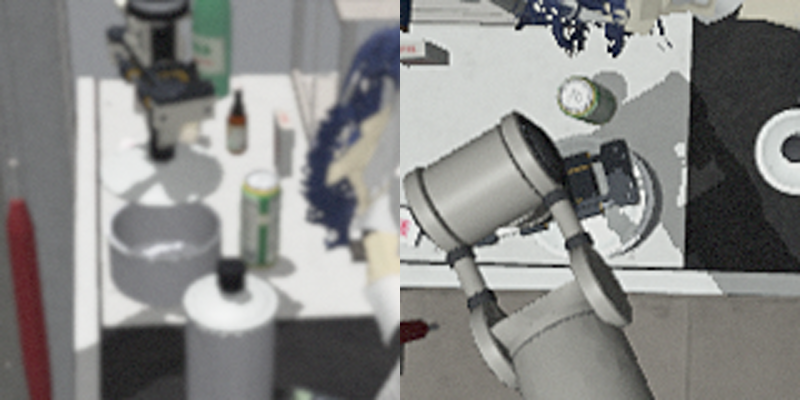

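The lid is lifted and level: in the side crop it sits at (165,165) above the open tub at (165,240), and the can hasn't moved. Next: up, then across to the mat.

>>> apply_moves(delta_pos=[[0,0,0.08],[0,0,0.16],[0,0,0.24],[0,0,0.32],[0,0,0.4],[0,-0.06,0.42],[0,-0.14,0.42],[0,-0.22,0.42]], dr=[[0,0,0],[0,0,0],[0,0,0],[0,0,0],[0,0,0],[0,0,0],[0,0,0],[0,0,0]], jaw=[0,0,0,0,0,0,0,0])

```text
time: 5.37
tool_pos: [0.4714, 0.3013, 0.3469]
tool_rot: [3.141, 0.001, 0.3]
contact_force: [0.6, -0.2, -3.5]
opening: 0.0323
grip_force: 30.0
```

>>> apply_moves(delta_pos=[[0,-0.08,0],[0,-0.16,0],[0,-0.24,0],[0,-0.32,0],[0,-0.4,0],[0,-0.48,0],[0,-0.56,0],[0,-0.64,0]], dr=[[0,0,0],[0,0,0],[0,0,0],[0,0,0],[0,0,0],[0,0,0],[0,0,0],[0,0,0]], jaw=[0,0,0,0,0,0,0,0])

```text
time: 6.03
tool_pos: [0.471, 0.0443, 0.3467]
tool_rot: [-3.141, 0.002, 0.299]
contact_force: [1.2, -1.1, -3.3]
opening: 0.0323
grip_force: 30.0
```

>>> apply_moves(delta_pos=[[0,-0.08,0],[0,-0.16,0],[0,-0.24,0],[0,-0.32,0],[0,-0.4,0],[0,-0.48,0],[0,-0.56,0],[0,-0.64,0]], dr=[[0,0,0],[0,0,0],[0,0,0],[0,0,0],[0,0,0],[0,0,0],[0,0,0],[0,0,0]], jaw=[0,0,0,0,0,0,0,0])

```text
time: 6.7
tool_pos: [0.4711, -0.2116, 0.3466]
tool_rot: [-3.14, 0.001, 0.299]
contact_force: [0.6, 0.5, -3.8]
opening: 0.0323
grip_force: 30.0
```

>>> apply_moves(delta_pos=[[-0.03,-0.08,0],[-0.03,-0.16,0],[-0.03,-0.24,0],[-0.03,-0.32,-0.05],[-0.03,-0.4,-0.1],[-0.03,-0.46,-0.17],[-0.03,-0.48,-0.24],[-0.03,-0.48,-0.3]], dr=[[0,0,0],[0,0,0],[0,0,0],[0,0,0],[0,0,0],[0,0,0],[0,0,0],[0,0,0]], jaw=[0,0,0,0,0,0,0,0])

```text
time: 7.37
tool_pos: [0.4581, -0.404, 0.2234]
tool_rot: [-3.138, 0.002, 0.296]
contact_force: [-0.5, 0.8, -4.2]
opening: 0.0325
grip_force: 30.0
```

>>> apply_moves(delta_pos=[[0,0,-0.05],[0,0,-0.1],[0,0,-0.15],[0,0,-0.2],[0,0,-0.25],[0,0,-0.3],[0,0,-0.35],[0,0,-0.36]], dr=[[0,0,0],[0,0,0],[0,0,0],[0,0,0],[0,0,0],[0,0,0],[0,0,0],[0,0,0]], jaw=[0,0,0,0,0,0,0,0])

```text
time: 8.03
tool_pos: [0.4575, -0.3999, 0.0788]
tool_rot: [-3.134, 0.004, 0.299]
contact_force: [-1.1, 0.1, -3.6]
opening: 0.0328
grip_force: 30.0
```

>>> apply_moves(delta_pos=[[0,-0.01,-0.02],[0,-0.01,-0.04],[0,-0.01,-0.06],[0,-0.01,-0.08],[0,-0.01,-0.095],[0,-0.01,-0.105],[0,-0.01,-0.11],[0,-0.01,-0.11]], dr=[[0,0,0],[0,0,0],[0,0,0],[0,0,0],[0,0,0],[0,0,0],[0,0,0],[0,0,0]], jaw=[0,0,0,0,0,0,0,0])

```text
time: 8.7
tool_pos: [0.4595, -0.406, 0.0394]
tool_rot: [-3.141, 0.0, 0.299]
contact_force: [-0.8, -0.2, -3.1]
opening: 0.0323
grip_force: 30.0
```

>>> apply_moves(delta_pos=[[0,0,-0.004],[0,0,-0.008],[0,0,-0.01],[0,0,-0.01]], dr=[[0,0,0],[0,0,0],[0,0,0],[0,0,0]], jaw=[0,0,0,0])

```text
time: 9.03
tool_pos: [0.4596, -0.4061, 0.0357]
tool_rot: [3.142, 0.0, 0.299]
contact_force: [0.3, -0.1, -3.0]
opening: 0.0323
grip_force: 30.0
```

>>> apply_moves(delta_pos=[[0,0,-0.003],[0,0,-0.006],[0,0,-0.009],[0,0,-0.01],[0,0,-0.01]], dr=[[0,0,0],[0,0,0],[0,0,0],[0,0,0],[0,0,0]], jaw=[0,0,0,0,0])

```text
time: 9.45
tool_pos: [0.4595, -0.4061, 0.0316]
tool_rot: [-3.141, 0.0, 0.299]
contact_force: [0.4, 0.4, -3.4]
opening: 0.0323
grip_force: 30.0
```

>>> apply_moves(delta_pos=[[0,0,-0.003],[0,0,-0.005],[0,0,-0.005],[0,0,-0.005]], dr=[[0,0,0],[0,0,0],[0,0,0],[0,0,0]], jaw=[0,0,0,0])

```text
time: 9.78
tool_pos: [0.4596, -0.4062, 0.0298]
tool_rot: [3.141, 0.0, 0.299]
contact_force: [0.0, -0.2, -2.8]
opening: 0.0322
grip_force: 30.0
```

>>> apply_moves(delta_pos=[[0,0,-0.003],[0,0,-0.005],[0,0,-0.005],[0,0,-0.005]], dr=[[0,0,0],[0,0,0],[0,0,0],[0,0,0]], jaw=[0,0,0,0])

```text
time: 10.12
tool_pos: [0.4597, -0.4063, 0.0296]
tool_rot: [3.14, -0.0, 0.299]
contact_force: [-2.9, 2.7, 9.2]
opening: 0.0323
grip_force: 30.0
```

Contact at 0.0296. Release, then rise.

>>> apply_moves(delta_pos=[[0,0,0.003],[0,0,0.003],[0,0,0.003],[0,0,0.003],[0,0,0.003],[0,0,0.003],[0,0,0.003],[0,0,0.003]], dr=[[0,0,0],[0,0,0],[0,0,0],[0,0,0],[0,0,0],[0,0,0],[0,0,0],[0,0,0]], jaw=[0,0.4,0.6,0.8,0.9,0.9,0.9,0.9])

```text
time: 10.78
tool_pos: [0.4596, -0.4062, 0.0289]
tool_rot: [-3.142, 0.0, 0.299]
contact_force: [-0.2, 0.5, 0.7]
opening: 0.0723
grip_force: 0.0
```

>>> apply_moves(delta_pos=[[0,0,0.05],[0,0,0.15],[0,0,0.25],[0,0,0.35],[0,0,0.45],[0,0.1,0.5],[0,0.2,0.5],[0,0.3,0.5]], dr=[[0,0,0],[0,0,0],[0,0,0],[0,0,0],[0,0,0.2],[0,0,0.4],[0,0,0.6],[0,0,0.8]], jaw=[0.9,0.9,0.9,0.9,0.9,0.9,0.9,1])

```text
time: 11.45
tool_pos: [0.4599, -0.2857, 0.2306]
tool_rot: [3.138, -0.001, 0.702]
contact_force: [0.6, -0.2, -1.1]
opening: 0.086
grip_force: 0.0
```

>>> apply_moves(delta_pos=[[0,0.1,0],[0,0.2,0],[0,0.3,0],[0,0.3,0],[0,0.3,0],[0,0.3,0],[0,0.3,0]], dr=[[0,0,0.2],[0,0,0.4],[0,0,0.6],[0,0,0.8],[0,0,1],[0,0,1],[0,0,1]], jaw=[1,1,1,1,1,1,1])

```text
time: 12.03
tool_pos: [0.4597, -0.1661, 0.229]
tool_rot: [3.141, 0.0, 1.196]
contact_force: [0.7, -0.4, 0.7]
opening: 0.0916
grip_force: 0.0
```

Run:
```python
from h import *
a=eyes.read_camera("side")[:,:,::-1];b=eyes.read_camera("top")[:,:,::-1]
cv2.imwrite("pics/side1.png",a);cv2.imwrite("pics/top1.png",b)
g=[cv2.resize(x,(400,500),interpolation=cv2.INTER_CUBIC) for x in(a[255:455,240:400],b[180:380,325:485])]
cv2.imwrite("pics/placed.png",np.hstack(g))
```

```text
(no output)
```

View pics/placed.png

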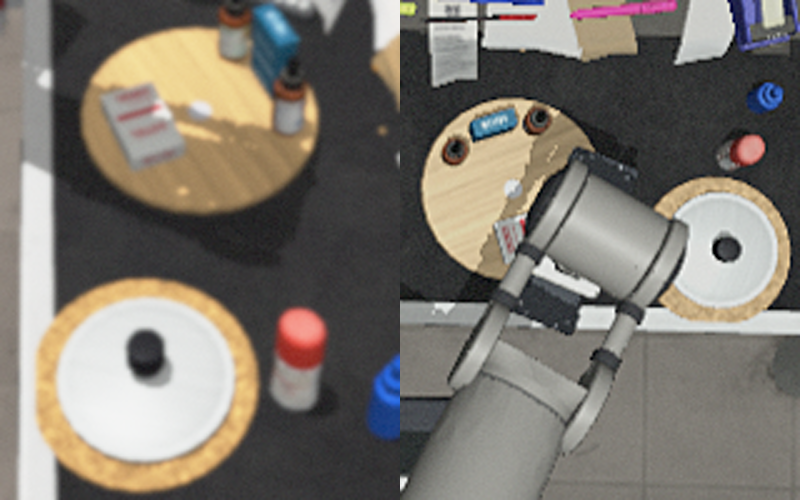

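The lid lies level and centred on the mat (side crop (147,380)), the roll-on hasn't moved, and the carton is where it was. Now aligning with the carton.

>>> apply_moves(delta_pos=[[0.034,0.025,0],[0.034,0.025,0],[0.034,0.025,0],[0.034,0.025,0],[0.034,0.025,0],[0.034,0.025,0]], dr=[[0,0,0.25],[0,0,0.5],[0,0,0.7],[0,0,0.9],[0,0,1],[0,0,1]], jaw=[1,1,1,1,1,1])

```text
time: 12.63
tool_pos: [0.4731, -0.1567, 0.2287]
tool_rot: [-3.141, -0.0, 1.698]
contact_force: [0.1, -0.4, -0.3]
opening: 0.0922
grip_force: 0.0
```

>>> apply_moves(delta_pos=[[0,0,0],[0,0,-0.05],[0,0,-0.12],[0,0,-0.2],[0,0,-0.28],[0,0,-0.34],[0,0,-0.36],[0,0,-0.36]], dr=[[0,0,0.25],[0,0,0.32],[0,0,0.32],[0,0,0.32],[0,0,0.32],[0,0,0.32],[0,0,0.32],[0,0,0.32]], jaw=[1,1,1,1,1,1,1,1])

```text
time: 13.3
tool_pos: [0.472, -0.1559, 0.0832]
tool_rot: [-3.139, -0.003, 1.856]
contact_force: [0.4, 0.7, -0.0]
opening: 0.092
grip_force: 0.0
```

>>> apply_moves(delta_pos=[[0,0,-0.03],[0,0,-0.06],[0,0,-0.09],[0,0,-0.105],[0,0,-0.11],[0,0,-0.11]], dr=[[0,0,0],[0,0,0],[0,0,0],[0,0,0],[0,0,0],[0,0,0]], jaw=[1,1,1,1,1,1])

```text
time: 13.8
tool_pos: [0.4737, -0.1565, 0.0417]
tool_rot: [3.141, 0.001, 1.858]
contact_force: [-0.3, -0.8, 0.1]
opening: 0.0915
grip_force: 0.0
```

>>> apply_moves(delta_pos=[[0,0,0],[0,0,0],[0,0,0],[0,0,0],[0,0,0],[0,0,0],[0,0,0],[0,0,0]], dr=[[0,0,0],[0,0,0],[0,0,0],[0,0,0],[0,0,0],[0,0,0],[0,0,0],[0,0,0]], jaw=[0.85,0.75,0.7,0.65,0.6,0.55,0.5,0.5], force=15)

```text
time: 14.47
tool_pos: [0.4732, -0.1561, 0.041]
tool_rot: [3.142, -0.0, 1.859]
contact_force: [0.6, -0.1, 0.0]
opening: 0.0468
grip_force: 0.0
```

Run:
```python
from h import *
a=eyes.read_camera("side")[:,:,::-1];b=eyes.read_camera("top")[:,:,::-1]
cv2.imwrite("pics/side2.png",a);cv2.imwrite("pics/top2.png",b)
g=[cv2.resize(x,(400,500),interpolation=cv2.INTER_CUBIC) for x in(a[230:355,260:360],b[190:315,320:420])]
cv2.imwrite("pics/grasp.png",np.hstack(g))
s=telemetry.observe();print(s["tool_pos"],s["opening"],s["grip_force"])
```

```text
[ 0.47319453 -0.1561397   0.04092588] 0.04609288917196469 0.0
```

View pics/grasp.png

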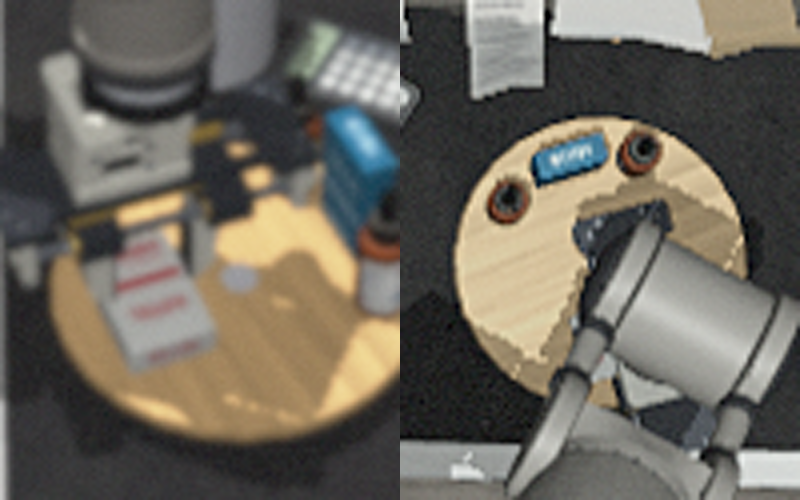

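Run:
```python
from h import *
a=cv2.imread("pics/side2.png")
y=np.array([np.cos(.288),np.sin(.288),0]);T=np.array([.4732,-.1561,.041])
s=6;x0,y0=265,255
g=cv2.resize(a[y0:y0+90,x0:x0+90],None,fx=s,fy=s,interpolation=cv2.INTER_CUBIC)
def mark(X,c):
    p=(proj("side",X)[0]-[x0,y0]+.5)*s-.5; cv2.drawMarker(g,tuple(int(v) for v in p),c,0,14,2)
mark(T+.023*y,(0,0,255));mark(T-.023*y,(0,0,255));mark(T+.023*y+[0,0,.04],(0,255,255));mark(T-.023*y+[0,0,.04],(0,255,255))
z=np.array([y[1],-y[0],0]);c=np.array([.473,-.155,.057])
for i in(-1,1):
    for j in(-1,1): mark(c+i*.028*y+j*.044*z,(255,0,0)); mark(c+i*.028*y+j*.044*z-[0,0,.022],(0,255,0))
cv2.imwrite("pics/g2.png",g)
```

```text
(no output)
```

View pics/g2.png

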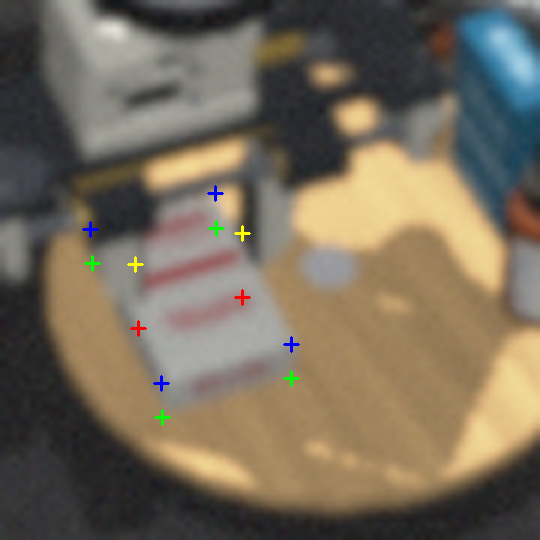

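>>> apply_moves(delta_pos=[[0,0,0],[0,0,0],[0,0,0]], dr=[[0,0,0],[0,0,0],[0,0,0]], jaw=[0.45,0.45,0.45], force=10)

```text
time: 14.82
tool_pos: [0.4732, -0.1562, 0.0409]
tool_rot: [3.142, -0.0, 1.859]
contact_force: [0.5, 0.2, -0.3]
opening: 0.0412
grip_force: 0.0
```

Run:
```python
from h import *
b=eyes.read_camera("side")[:,:,::-1]; a=cv2.imread("pics/side2.png")
s=telemetry.observe();print(s["tool_pos"],s["opening"],s["grip_force"],s["contact_force"])
f=lambda im:cv2.resize(im[250:340,265:330],(390,540),interpolation=cv2.INTER_CUBIC)
old=cv2.imread("pics/side1.png")
cv2.imwrite("pics/g3.png",np.hstack([f(old),f(b)]))
```

```text
[ 0.47321781 -0.15615506  0.04095078] 0.04127681811380438 0.0 [-0.532962   -0.01138121  1.02335358]
```

View pics/g3.png

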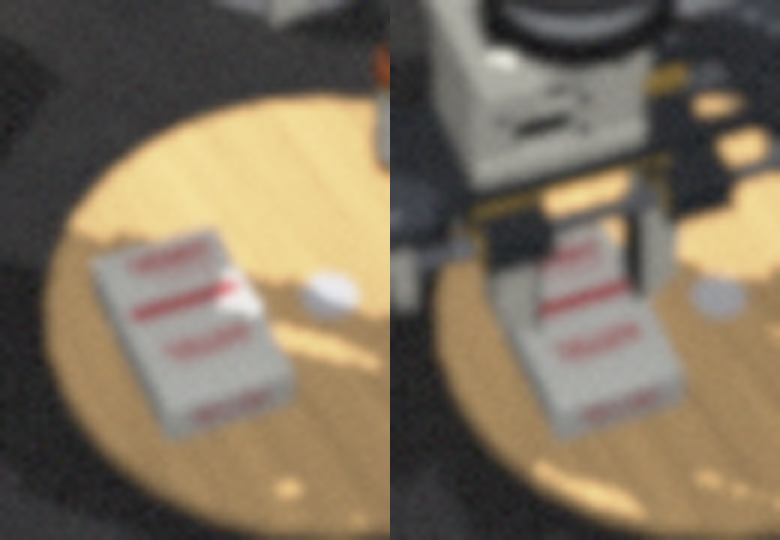

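The fingertips are visible over the carton's top face (about (525,325) and (650,295) in the crop), so they passed above it. They look about 17 mm higher than the reported TCP. The carton hasn't moved. I'll open, go lower in small steps watching force, and close again.

>>> apply_moves(delta_pos=[[0,0,0],[0,0,0],[0,0,0],[0,0,0],[0,0,0],[0,0,0]], dr=[[0,0,0],[0,0,0],[0,0,0],[0,0,0],[0,0,0],[0,0,0]], jaw=[0.9,0.9,0.9,0.9,0.9,0.9])

```text
time: 15.37
tool_pos: [0.4732, -0.1562, 0.041]
tool_rot: [3.141, 0.0, 1.859]
contact_force: [0.2, 0.4, -0.5]
opening: 0.0772
grip_force: 0.0
```

>>> apply_moves(delta_pos=[[0,0,-0.005],[0,0,-0.01],[0,0,-0.015],[0,0,-0.02],[0,0,-0.02]], dr=[[0,0,0],[0,0,0],[0,0,0],[0,0,0],[0,0,0]], jaw=[0.9,0.9,0.9,0.9,0.9])

```text
time: 15.78
tool_pos: [0.4729, -0.156, 0.0324]
tool_rot: [-3.141, -0.001, 1.859]
contact_force: [-0.8, -0.9, 0.1]
opening: 0.0831
grip_force: 0.0
```

Run:
```python
from h import *
b=eyes.read_camera("side")[:,:,::-1]; t=eyes.read_camera("top")[:,:,::-1]
cv2.imwrite("pics/side4.png",b)
s=telemetry.observe();print(s["tool_pos"],s["opening"],s["contact_force"])
```

```text
[ 0.47315339 -0.15612651  0.0327944 ] 0.0826207478550992 [-0.02979668 -0.68323353 -0.50086892]
```

No contact even below the platter's height, so the tips really are higher than reported. Going 8 mm lower.

>>> apply_moves(delta_pos=[[0,0,-0.005],[0,0,-0.01],[0,0,-0.015],[0,0,-0.02],[0,0,-0.02]], dr=[[0,0,0],[0,0,0],[0,0,0],[0,0,0],[0,0,0]], jaw=[0.9,0.9,0.9,0.9,0.9])

```text
time: 16.3
tool_pos: [0.4729, -0.156, 0.0245]
tool_rot: [-3.141, -0.001, 1.859]
contact_force: [-0.6, -0.6, -0.3]
opening: 0.0825
grip_force: 0.0
```

>>> apply_moves(delta_pos=[[0,0,0],[0,0,0],[0,0,0],[0,0,0],[0,0,0],[0,0,0],[0,0,0],[0,0,0]], dr=[[0,0,0],[0,0,0],[0,0,0],[0,0,0],[0,0,0],[0,0,0],[0,0,0],[0,0,0]], jaw=[0.8,0.72,0.66,0.6,0.55,0.52,0.52,0.52], force=15)

```text
time: 16.97
tool_pos: [0.4733, -0.1562, 0.025]
tool_rot: [3.141, 0.0, 1.859]
contact_force: [-0.3, 0.0, 0.7]
opening: 0.0553
grip_force: 15.0
```

Gripped at 55 mm and 15 N. Lift.

>>> apply_moves(delta_pos=[[0,0,0.02],[0,0,0.05],[0,0,0.1],[0,0,0.18],[0,0,0.26],[0,0,0.34],[0,0,0.42],[0,0,0.5]], dr=[[0,0,0],[0,0,0],[0,0,0],[0,0,0],[0,0,0],[0,0,0],[0,0,0],[0,0,0]], jaw=[0.3,0.3,0.3,0.3,0.3,0.3,0.3,0.3], force=20)

```text
time: 17.63
tool_pos: [0.4728, -0.1559, 0.2272]
tool_rot: [3.141, 0.0, 1.859]
contact_force: [0.9, -0.3, -0.3]
opening: 0.0554
grip_force: 20.0
```

>>> apply_moves(delta_pos=[[0,0,0.08],[0,0,0.16],[0,0.08,0.2],[0,0.16,0.24],[0,0.24,0.24],[0,0.32,0.24],[0,0.4,0.24],[0,0.48,0.24]], dr=[[0,0,0],[0,0,0],[0,0,0],[0,0,0],[0,0,0],[0,0,0],[0,0,0],[0,0,0]], jaw=[0.3,0.3,0.3,0.3,0.3,0.3,0.3,0.3])

```text
time: 18.3
tool_pos: [0.4726, 0.0373, 0.3217]
tool_rot: [3.141, 0.0, 1.859]
contact_force: [-0.1, -0.5, -0.0]
opening: 0.0551
grip_force: 20.0
```

>>> apply_moves(delta_pos=[[0,0.08,0],[0,0.16,0],[0,0.24,0],[0,0.32,0],[0,0.4,0],[0,0.48,0],[0,0.56,0],[0,0.64,0]], dr=[[0,0,0],[0,0,0],[0,0,0],[0,0,0],[0,0,0],[0,0,0],[0,0,0],[0,0,0]], jaw=[0.3,0.3,0.3,0.3,0.3,0.3,0.3,0.3])

```text
time: 18.97
tool_pos: [0.4725, 0.2933, 0.3215]
tool_rot: [3.141, 0.0, 1.859]
contact_force: [-0.0, -0.4, -0.8]
opening: 0.055
grip_force: 20.0
```

Near the can, the gripper's long side should not point along x, so I'll turn about −1.25 rad while still high.

>>> apply_moves(delta_pos=[[0,0.08,0],[0,0.16,0],[0,0.22,0],[0,0.235,0],[0,0.235,0],[0,0.235,0],[0,0.235,0]], dr=[[0,0,-0.15],[0,0,-0.3],[0,0,-0.45],[0,0,-0.6],[0,0,-0.8],[0,0,-1],[0,0,-1]], jaw=[0.3,0.3,0.3,0.3,0.3,0.3,0.3])

```text
time: 19.55
tool_pos: [0.4728, 0.386, 0.3212]
tool_rot: [-3.141, 0.0, 1.356]
contact_force: [0.8, 0.0, -0.5]
opening: 0.0552
grip_force: 20.0
```

>>> apply_moves(delta_pos=[[0,0,0],[0,0,0],[0,0,0],[0,0,0],[0,0,0],[0,0,0]], dr=[[0,0,-0.2],[0,0,-0.4],[0,0,-0.6],[0,0,-0.8],[0,0,-1],[0,0,-1]], jaw=[0.3,0.3,0.3,0.3,0.3,0.3])

```text
time: 20.05
tool_pos: [0.4731, 0.3855, 0.3213]
tool_rot: [3.142, 0.0, 0.858]
contact_force: [-0.8, 0.6, 0.0]
opening: 0.0553
grip_force: 20.0
```

>>> apply_moves(delta_pos=[[0,0,-0.08],[0,0,-0.16],[0,0,-0.24],[0,0,-0.32],[0,0,-0.4],[0,0,-0.45],[0,0,-0.48],[0,0,-0.48]], dr=[[0,0,-0.2],[0,0,-0.4],[0,0,-0.5],[0,0,-0.5],[0,0,-0.5],[0,0,-0.5],[0,0,-0.5],[0,0,-0.5]], jaw=[0.3,0.3,0.3,0.3,0.3,0.3,0.3,0.3])

```text
time: 20.72
tool_pos: [0.4715, 0.3846, 0.1259]
tool_rot: [-3.141, 0.006, 0.614]
contact_force: [-0.1, 0.1, 0.1]
opening: 0.0558
grip_force: 20.0
```

Run:
```python
from h import *
a=eyes.read_camera("side")[:,:,::-1];b=eyes.read_camera("top")[:,:,::-1]
g=[cv2.resize(x,(400,500),interpolation=cv2.INTER_CUBIC) for x in(a[80:205,240:340],a[230:355,260:360])]
cv2.imwrite("pics/above.png",np.hstack(g))
```

```text
(no output)
```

View pics/above.png

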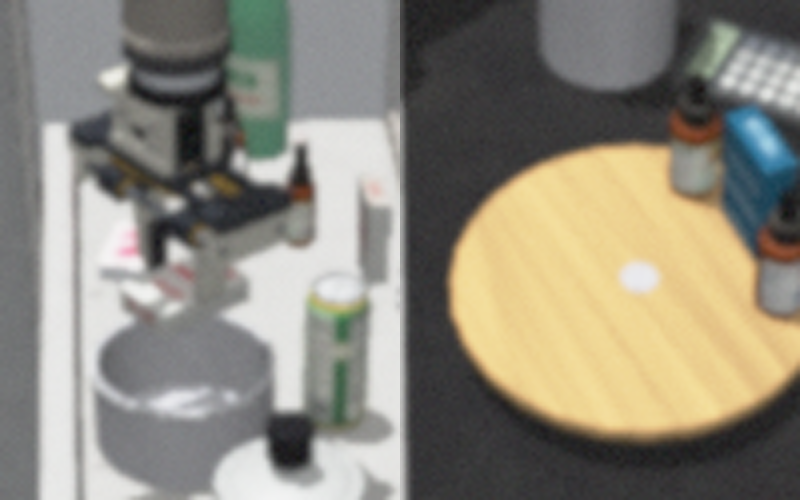

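The carton is held level above the open tub (left crop (185,290)), clear of the can at (335,350). The platter goods still stand. Lowering now.

>>> apply_moves(delta_pos=[[0,0.015,0],[0,0.015,-0.04],[0,0.015,-0.08],[0,0.015,-0.12],[0,0.015,-0.16],[0,0.015,-0.2],[0,0.015,-0.22],[0,0.015,-0.22]], dr=[[0,0,0],[0,0,0],[0,0,0],[0,0,0],[0,0,0],[0,0,0],[0,0,0],[0,0,0]], jaw=[0.3,0.3,0.3,0.3,0.3,0.3,0.3,0.3])

```text
time: 21.48
tool_pos: [0.4727, 0.3918, 0.0402]
tool_rot: [-3.142, 0.002, 0.61]
contact_force: [0.3, -1.8, -0.5]
opening: 0.0552
grip_force: 20.0
```

>>> apply_moves(delta_pos=[[0,0,-0.01],[0,0,-0.02],[0,0,-0.03],[0,0,-0.04],[0,0,-0.04]], dr=[[0,0,0],[0,0,0],[0,0,0],[0,0,0],[0,0,0]], jaw=[0.3,0.3,0.3,0.3,0.3])

```text
time: 21.9
tool_pos: [0.4729, 0.3916, 0.0244]
tool_rot: [3.142, 0.001, 0.609]
contact_force: [-0.1, 0.2, -0.0]
opening: 0.055
grip_force: 20.0
```

>>> apply_moves(delta_pos=[[0,0,-0.005],[0,0,-0.01],[0,0,-0.012],[0,0,-0.012]], dr=[[0,0,0],[0,0,0],[0,0,0],[0,0,0]], jaw=[0.3,0.3,0.3,0.3])

```text
time: 22.23
tool_pos: [0.4731, 0.3918, 0.02]
tool_rot: [3.142, 0.0, 0.609]
contact_force: [-0.0, -0.4, -0.6]
opening: 0.0553
grip_force: 20.0
```

>>> apply_moves(delta_pos=[[0,0,0],[0,0,0],[0,0,0],[0,0,0],[0,0,0],[0,0,0],[0,0,0],[0,0,0]], dr=[[0,0,0],[0,0,0],[0,0,0],[0,0,0],[0,0,0],[0,0,0],[0,0,0],[0,0,0]], jaw=[0.68,0.72,0.78,0.78,0.78,0.78,0.78,0.78])

```text
time: 22.9
tool_pos: [0.4732, 0.3918, 0.0202]
tool_rot: [3.142, -0.0, 0.609]
contact_force: [0.3, 0.1, -0.0]
opening: 0.0712
grip_force: 0.0
```

>>> apply_moves(delta_pos=[[0,0,0.03],[0,0,0.08],[0,0,0.16],[0,0,0.24],[0,0,0.32],[0,0,0.4],[0,0,0.48],[0,0,0.56]], dr=[[0,0,0],[0,0,0],[0,0,0],[0,0,0],[0,0,0],[0,0,0],[0,0,0],[0,0,0]], jaw=[0.78,0.78,0.78,0.78,0.78,0.78,0.78,0.78])

```text
time: 23.57
tool_pos: [0.4729, 0.3916, 0.247]
tool_rot: [3.141, -0.001, 0.609]
contact_force: [-0.3, 0.3, 0.1]
opening: 0.0717
grip_force: 0.0
```

>>> apply_moves(delta_pos=[[0,-0.08,0.08],[0,-0.16,0.16],[0,-0.24,0.2],[0,-0.32,0.2],[0,-0.4,0.2],[0,-0.48,0.2],[0,-0.48,0.2],[0,-0.48,0.2]], dr=[[0,0,0],[0,0,0],[0,0,0],[0,0,0],[0,0,0],[0,0,0],[0,0,0],[0,0,0]], jaw=[0.78,0.78,0.78,0.78,0.78,0.78,0.78,0.78])

```text
time: 24.23
tool_pos: [0.4732, 0.1987, 0.3255]
tool_rot: [3.141, -0.002, 0.606]
contact_force: [0.4, -0.4, 0.1]
opening: 0.0716
grip_force: 0.0
```

Run:
```python
from h import *
I0=cv2.imread("pics/top0.png"); 
t=eyes.read_camera("top")[:,:,::-1];s=eyes.read_camera("side")[:,:,::-1];cv2.imwrite("pics/topF.png",t);cv2.imwrite("pics/sideF.png",s)
h=cv2.cvtColor(t.copy(),cv2.COLOR_BGR2HSV).astype(int)
c,k=blob((h[:,:,2]<70),(435,262,468,295)); print("knob on mat",plane("top",c,.049).round(3),cv2.contourArea(k))
w=(h[:,:,1]<60)&(h[:,:,2]>165)
r=t[240:300,178:240]; print(proj("top",[.472,.391,.027]))
red=(h[:,:,1]>90)&((h[:,:,0]<10)|(h[:,:,0]>170)); ys,xs=np.nonzero(red[240:300,175:245]); print("red px in tub",len(xs),xs.mean()+175 if len(xs) else 0,ys.mean()+240 if len(xs) else 0)
if len(xs): print(plane("top",(xs.mean()+175,ys.mean()+240),.027).round(3))
for n,r in(("can",(185,215,220,246)),("droppers",(335,215,400,255)),("calc",(290,200,328,236)),("rollon",(448,228,475,250))):
    d=np.abs(t.astype(int)-I0)[r[1]:r[3],r[0]:r[2]].mean(); print(n,"diff",d.round(1))
```

```text
knob on mat [ 0.462 -0.407  0.049] 70.0
[[211.40775922 269.64213464]]
red px in tub 0 0 0
can diff 2.5
droppers diff 2.7
calc diff 14.9
rollon diff 3.7
```

Run:
```python
from h import *
for n in C:
    t=cv2.imread(f"pics/{n}F.png").astype(int); rd=t[:,:,2]-(t[:,:,1]+t[:,:,0])//2
    p=proj(n,[.472,.391,.027])[0].round().astype(int); x,y=p
    ys,xs=np.nonzero(rd[y-22:y+22,x-22:x+22]>18)
    print(n,p,len(xs)); 
    if len(xs): 
        q=(np.median(xs)+x-22,np.median(ys)+y-22); print(q,plane(n,q,.027).round(3))
    g=t.mean(2).astype(int)[y-24:y+25:4,x-24:x+25:4]; print(g)
```

```text
top [211 270] 0
[[206 205 207 212 166  71 114  88 103 112 124 130 135]
 [205 207 202  85 124 109 132 137 140 141 146 149 151]
 [208 214  82 140 145 124 156 151 153 156 160 161 161]
 [202  74 131 203 156 151 165 158 165 165 167 172 175]
 [ 77  80 233  68 166 171 154 171 178 183 192 193 196]
 [ 65  78 229 134 182 191  90 197 198 197 192 191 183]
 [ 75  95 230 226 185 191  80 186 180 176 172 167 166]
 [ 63  80 158 224 102 173 129 171 164 161 160 158 156]
 [172  79 155 228  92 164 163 139 154 152 150 143 143]
 [213  69 103 152 231 152 154  58 139 136 128 115  97]
 [207 223  66 125 153 148 134 127 104  85  92  90 145]
 [206 204 204 201  45 109  67  96  55  84  87  90  65]
 [218 218 216 219 211 201  44 115 123  97  86  91 198]]
side [286 183] 29
(np.float64(293.0), np.float64(179.0)) [0.497 0.411 0.027]
[[227 226 227 210 170 149 145 148 182 217 225 226 228]
 [226 219 132 123 123 128 132 126 126 125 159 225 227]
 [226 121 113 122 125 126 129 130 126 128 124 175 226]
 [227 102 112 122 128 130 130 130 127 126 125 160 227]
 [209 158 111 123 130 135 140 188 183 128 129 191 223]
 [211 146 180 158 179 230 208 238 201 212 180 109 224]
 [216 118 122 150 186 219 214 196 167 129 111  96 108]
 [215 121 123 123 128 130 127 125 125 121 111  75  34]
 [219 125 124 125 127 129 128 129 126 125 136  94  31]
 [222 181 126 124 126 126 128 128 151 222 219 141  37]
 [224 227 207 137 128 129 131 127 214 229 234 231 154]
 [222 229 228 228 220 183 172 168 200 231 236 240 230]
 [221 225 227 227 224 222 222 221 181 213 234 240 230]]
```

>>> apply_moves(delta_pos=[[-0.05,-0.6,0.1],[-0.05,-0.6,0.1],[-0.05,-0.6,0.1],[-0.05,-0.6,0.1],[-0.05,-0.6,0.1],[-0.05,-0.6,0.1],[-0.05,-0.6,0.1],[-0.05,-0.6,0.1]], dr=[[0,0,0],[0,0,0],[0,0,0],[0,0,0],[0,0,0],[0,0,0],[0,0,0],[0,0,0]], jaw=[0.78,0.78,0.78,0.78,0.78,0.78,0.78,0.78])

```text
time: 25.0
tool_pos: [0.4536, -0.0406, 0.3644]
tool_rot: [3.142, -0.001, 0.607]
contact_force: [0.3, 0.2, -0.2]
opening: 0.0716
grip_force: 0.0
```

Run:
```python
from h import *
t=eyes.read_camera("top")[:,:,::-1].astype(int); I0=cv2.imread("pics/top0.png").astype(int)
rd=t[:,:,2]-(t[:,:,1]+t[:,:,0])//2
ys,xs=np.nonzero(rd[248:292,189:233]>15); print(len(xs), plane("top",(xs.mean()+189,ys.mean()+248),.027).round(3) if len(xs) else "")
for n,r in(("can",(185,215,220,246)),("droppers",(335,215,400,255)),("calc",(290,200,328,236)),("tall",(270,230,308,270)),("rollon",(448,228,475,250))):
    print(n,np.abs(t-I0)[r[1]:r[3],r[0]:r[2]].mean().round(1))
```

```text
102 [0.484 0.396 0.027]
can 2.8
droppers 34.2
calc 3.6
tall 3.1
rollon 3.8
```

The carton is in the tub near its centre, and the can, calculator, tall lid and roll-on match their start images. The droppers matched in the earlier picture; the arm now covers them.

```bash
python3 -c "
from cell import job
print(job.hand_in())"
```

```text
the job is handed in; nothing more can be done
None
```

The job is handed in, with no verdict returned: the lid lies knob up about 3 mm off the mat's centre, the carton is in the tub near its middle, and nothing else appears to have moved in the last clear camera pictures.

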